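# Fit and lock the last push rivet of an instrument deck

## Robot

A 7-joint arm with a two-finger parallel gripper is mounted at the origin on the work surface. World frame = base frame: x ahead of the robot, y to its left, z up, the work surface at z = 0. Lengths are in m, angles in rad, forces in N, time in s.
With the tool pointing down it reaches from about 0.4 to 0.85 m from the base axis. Payload 10.4 kg.
Tool frame: the origin (TCP) lies midway between the tips of the shut fingers; the grasp point (between the pads) lies 19 mm behind it; z points along the fingers, y is the direction in which the jaws open and shut (so a half turn about z gives the same grasp; the last joint's range is limited). The gripper opens to 85 mm and grips with 20 to 120 N. Pads are 22 mm wide; open, the fingers measure 114 mm over their backs; the gripper's body (76 mm by 85 mm) begins 54 mm behind the grasp point. The pads swing forward as they close: fully open they stand 13 mm farther back than shut.
Start: joints at [-1.202, 0.332, -0.065, 1.46, 0.022, 1.35, -0.088], TCP at [0.239, 0.578, 0.231] pointing down, gripper open.
Joint ranges: [-2.6, 2.6], [-0.5, 2.12], [-1.47, 1.34], [0.16, 2.42], [-1.27, 4.41], [0.06, 2.06], [-2.6, 2.6]. Speed limits (rad/s): [2.22, 2.22, 2.79, 2.79, 3.14, 3.14, 3.14].

## Interface

Orientations are given as a unit quaternion [x, y, z, w].
In Python, from workcell import manip, viewer gives the robot as it stands.
- The arm moves only by the tool move_arm, never from a script. Its argument "deltas" is a list of rows, each a list of 7 numbers: the shift along the tool's x, y, z in m, then the turn, a rotation vector about the tool's x, y, z in degrees, then the opening, from -1 (shut) to 1 (fully open). In form: [[dx, dy, dz, wx, wy, wz, gripper], ...]. A call has 1 to 10 rows; each row shifts and turns the commanded pose from where the row before left it, along the tool's axes as they then stand; what a row does not reach is not made up. A row lasts 1/8 s, in which the tool goes at most 62.5 mm and 10.7 degrees, less where a joint would pass 70% of its speed; a pose out of reach is approached as far as the arm can. A call with a gripper value outside its range is refused whole. The fingers move at their own pace and stop on an object; "force" is the grip in N (left out, the last holds). Time passes only in rows, so rows that do not move let the fingers close. It gives the time, the measured TCP pose, the force and the opening at its end, in the units of the state.
- manip.get_obs(): the state, without advancing time (a new reading comes with each control period).
- viewer.camera(name): name is "side" or "top" or "wrist"; returns (picture, depth): 480x640x3 uint8, red, green, blue; 480x640 float32, m along the optical axis (not along the pixel's ray), 0 where there is no reading.
- viewer.calibration(name): a dict with "fx", "fy", "cx", "cy" (pixels), "R" (3x3) and "t" (3): a world point X has camera coordinates R X + t; the wrist camera has in their place "T_tool_cam" (4x4, takes a point from camera to tool coordinates, whose origin is the TCP and whose axes are the flange's). Camera axes: x right, y down, z forward; pixel columns grow to the right and rows downward; lengths in m; the calibration is good to about 2 mm. The wrist camera is an equidistant fisheye: a pixel r from the principal point sees the ray r / f radians off the axis. A picture is of the moment at which its call begins: read the wrist's pose just before it. calibration takes no time and is no camera call.
- manip.hand_in(): hands the job in, once; it reports no verdict.
The state is a dict: "clock": time; "joint_pos": joint angles; "joint_velocities": joint speeds; "tau": joint torques, N m; "position": TCP position; "ee_rot": TCP orientation; "ft_force": force on the tool from outside, world axes, zero at the start; "torque": the same for the moment, N m; "grip_width": opening from 0.0 (shut) to 1.0 (fully open).
Only numpy, scipy, OpenCV 4.12 (cv2) and the standard library are available. Lean on these libraries where they do the work, as an engineer would, in place of code of your own. Each camera call takes 0.05 s, during which the arm holds its last target.

## Task

The deck panel in the open aluminium case is missing one of its four push rivets: take the spare from the drilled strip in the clear acrylic box and seat it fully in the empty corner hole with its pin still standing up. Then press the pin flush with the flange so that the rivet is locked, and leave it standing square in its hole. The deck rides on rubber mounts, so never bear on it with much more than 2 kg (20 N), and leave the other things on the shelf where they are.

Things in the scene. Friction and masses are not known exactly. Their poses are not given: they have to be found in the camera images.
- case: open aluminium instrument case without its lid, fixed to the shelf, 180 (x) x 250 (y) x 76 mm high; origin at the centre of its underside, twin latches and carrying handle on its -x side. A light grey deck panel, 164 x 234 mm, rides in it, its level top 80 mm above the case's underside (4 mm above the rim)
- deck (a joint): rise of the deck panel on its rubber mounts, m: 0 at rest, negative when pressed down; it sinks about 1 mm per 10 N. Deck and holes also float sideways together: fixed up to 4 mm in x and up to 4 mm in y (case axes) off centre, without turning. Knobs, switches, sockets and a display on it are at most 18 mm high and 35 mm or more from the empty hole's centre
- corner (a point): point fixed to the case, level with the deck's top, at x = -64, y = +98 mm in the case's axes, which it shares: the empty rivet hole lies up to 4 mm from here in each of case x and y, since the deck floats. Round hole, 11 mm in diameter, 1 mm chamfer, through the 6 mm deck, free space below. The other three corners hold fitted black rivets with flush white pins
- sparebox: clear acrylic box, open, fixed to the shelf, 70 (x) x 112 (y) x 20 mm high, lid folded back on its +x side; origin at the centre of its underside. In it a grey drilled strip, 16 mm wide (x), 92 mm long (y), its top 28 mm up; the rivet stands in the middle hole, flange on the strip's top and 2 mm over its edges on the +x and -x sides, to be gripped there
- rivet_mid (a point): centre of the square flange (20 x 20 x 5 mm) of the loose black rivet, which starts upright; x, y square to the flange's sides, z up. Below the flange a shank 10 mm in diameter, 16 mm long, blunt end (8 mm flat, bevelled); above it a white pin, 10 mm in diameter, stands 8 mm proud. Pushing the pin in spreads the shank's legs, which then no longer enter a hole. About 20 g
- rivet_pin (a joint): how far the pin is pushed in, m: 0 standing 8 mm proud, 0.008 flush with the top of the flange (hard stop). It slides against a steady friction of about 8 N and stays where it is left
- bowl: white ceramic bowl, 110 mm wide, 45 mm high, loose; bystander; origin at its underside
- awl: awl with black plastic handle, lying, 180 mm long, 24 mm high, loose; bystander; origin at the ferrule, x towards the point
- vicegrip: steel locking pliers lying flat, 225 mm long, loose; bystander; origin near the head
- fork: trim fork with blue handle lying flat, 200 mm long, loose; bystander; origin near its middle
- driver: screwdriver with red handle lying flat, loose; bystander

How it is judged:
By the outcome, as a careful person would: the job done as asked, in the order asked, and still so for the second after the job is handed in, with the robot touching nothing.
It also fails if it takes over 72 s, if anything falls off the work surface, if the arm or the gripper's body presses on something with over 40 N, if the wrist force passes 120 N, or if a joint passes its speed limit or range.

## Working session

There is one attempt and no reset: what is moved stays moved. The work goes in short steps, Python scripts to look and compute and a tool call to move; the robot and the scene stay as the last step left them, time stands still between calls to the robot, and variables do not carry over. Pictures are saved under pics/ and viewed, and the job is handed in when it is done.

Besides the shell and the picture viewer there is one more tool, called as name([rows], argument=value, ...), one row to a line, values as JSON. move_arm: Moves the arm, as the interface text tells. Its arguments: {"type":"object","properties":{"deltas":{"type":"array"},"force":{"type":"number"}},"required":["deltas"]}

```bash
ls; mkdir -p pics; python3 - <<'E'
from workcell import manip, viewer
import cv2, numpy as np
o=manip.get_obs(); print(o)
for n in ["side","top","wrist"]:
    p,d=viewer.camera(n); cv2.imwrite(f"pics/{n}0.png",p[:,:,::-1]); np.save(f"pics/{n}0.npy",d)
    print(n,viewer.calibration(n))
E
```

```text
pics
{'clock': 0.0, 'joint_pos': array([-1.20154207,  0.33284039, -0.064736  ,  1.46097968,  0.02162875,
        1.349895  , -0.08847878]), 'joint_velocities': array([-1.41124173e-03,  5.64056719e-05, -4.07510593e-04,  2.84029560e-04,
        3.12234673e-04, -7.80226035e-04, -1.33894271e-03]), 'tau': array([-1.76038493e-04, -6.25430489e+01,  4.91090294e-02, -3.91616464e+01,
        1.62801793e-02,  9.73512128e-03,  1.13890380e-05]), 'position': array([0.23853491, 0.57726773, 0.23051738]), 'ee_rot': array([ 1.94635073e-01,  9.80875466e-01, -7.06132196e-04, -9.70535653e-05]), 'ft_force': array([0.3408158 , 0.37254998, 0.40414583]), 'torque': array([ 0.03816129,  0.0166681 , -0.02696261]), 'grip_width': 1.0016702092369023}
side {'fx': 504.9187273832056, 'fy': 504.9187273832056, 'cx': 325.19686530240693, 'cy': 241.72702423123823, 'R': array([[ 0.77670632, -0.62978095,  0.01016046],
       [-0.38881542, -0.49209057, -0.77888988],
       [ 0.49552987,  0.60101815, -0.62707841]]), 't': array([-0.43107577,  0.27274122,  1.21452436])}
top {'fx': 593.8441874101362, 'fy': 593.8441874101362, 'cx': 317.9478710583119, 'cy': 243.63190986125127, 'R': array([[ 0.01552655, -0.99982995,  0.00994924],
       [-0.9891267 , -0.01681419, -0.1461015 ],
       [ 0.14624394, -0.00757261, -0.98921957]]), 't': array([-0.01834934,  0.56332595,  1.42045111])}
wrist {'fx': 371.64829954431775, 'fy': 371.64829954431775, 'cx': 320.0852467912637, 'cy': 236.84683004777258, 'T_tool_cam': array([[-2.16491237e-04, -9.58356101e-01, -2.85575799e-01,
         7.37756190e-02],
       [ 9.99999883e-01, -3.30877291e-04,  3.52295466e-04,
        -7.27253874e-04],
       [-4.32115056e-04, -2.85575690e-01,  9.58356061e-01,
        -1.42117001e-01],
       [ 0.00000000e+00,  0.00000000e+00,  0.00000000e+00,
         1.00000000e+00]])}
```

View pics/top0.png

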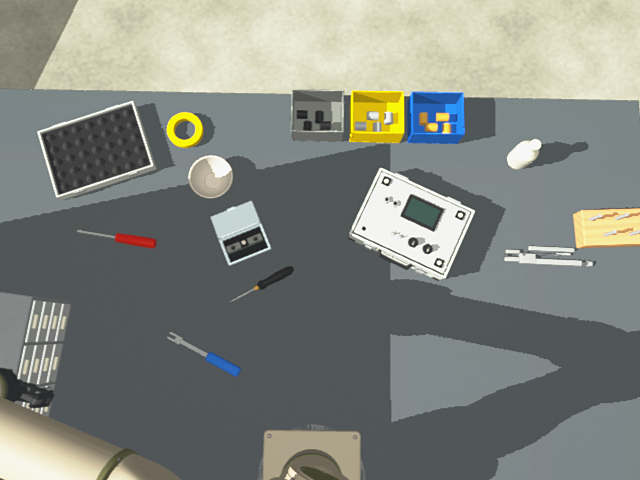

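View pics/side0.png

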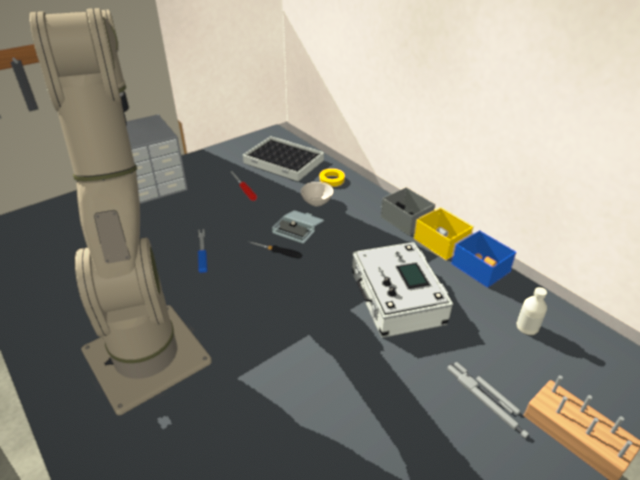

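View pics/wrist0.png

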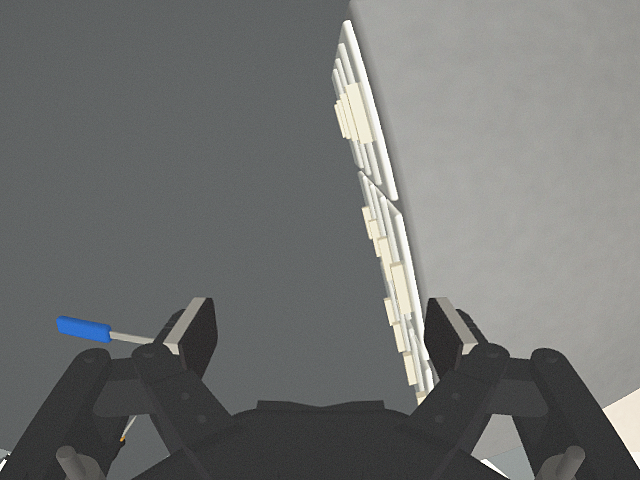

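Top view: the spare box is near (242,243) and the case near (412,222). The empty hole shows as a dark dot near (364,228). I'll enlarge both.

```bash
cat > h.py <<'E'
import numpy as np, cv2
from workcell import manip, viewer
from scipy.spatial.transform import Rotation as R
def ray(name,u,v):
    c=viewer.calibration(name); d=c['R'].T@np.array([(u-c['cx'])/c['fx'],(v-c['cy'])/c['fy'],1]); return -c['R'].T@c['t'],d
def onz(name,u,v,z):
    o,d=ray(name,u,v); return o+d*(z-o[2])/d[2]
def wray(u,v,obs):
    c=viewer.calibration('wrist'); a=np.array([u-c['cx'],v-c['cy']]); r=np.hypot(*a); th=r/c['fx']
    d=np.array([*(a/max(r,1e-9)*np.sin(th)),np.cos(th)]); T=c['T_tool_cam']; W=R.from_quat(obs['ee_rot']).as_matrix()
    return obs['position']+W@T[:3,3], W@T[:3,:3]@d
def wonz(u,v,z,obs):
    o,d=wray(u,v,obs); return o+d*(z-o[2])/d[2]
def wproj(P,obs):
    c=viewer.calibration('wrist'); W=R.from_quat(obs['ee_rot']).as_matrix(); T=c['T_tool_cam']
    p=T[:3,:3].T@(W.T@(np.array(P)-obs['position'])-T[:3,3]); r=np.hypot(p[0],p[1]); th=np.arctan2(r,p[2])
    return c['cx']+p[0]/r*th*c['fx'], c['cy']+p[1]/r*th*c['fx']
E
python3 - <<'E'
import cv2
a=cv2.imread('pics/top0.png')
l=cv2.resize(a[195:275,200:280],(400,400),interpolation=cv2.INTER_CUBIC)
r=cv2.resize(a[155:290,340:485],(400,400*135//145),interpolation=cv2.INTER_CUBIC)
r=cv2.copyMakeBorder(r,0,400-r.shape[0],0,0,cv2.BORDER_CONSTANT)
cv2.imwrite('pics/z.png',cv2.hconcat([l,r]))
E
```

```text
(no output)
```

View pics/z.png

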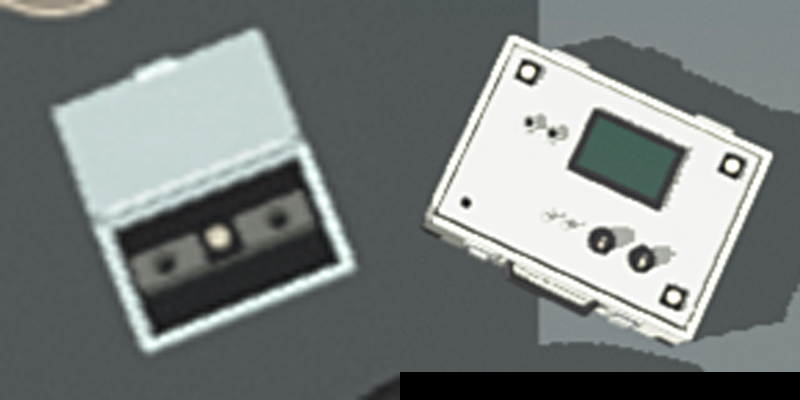

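```bash
python3 - <<'E'
from h import *
d=np.load('pics/top0.npy')
f=lambda u,v:(200+u/5,195+v/5)
g=lambda u,v:(340+(u-400)*.3625,155+v*.3625)
pin=onz('top',*f(218,236),.041); a=onz('top',*f(166,265),.028); b=onz('top',*f(279,218),.028)
print('pin',pin,'strip',a,b,'yaw +y axis',np.degrees(np.arctan2(*(a-b)[[1,0]])))
# lid depth
c=viewer.calibration('top')
for nm,(u,v) in dict(pin=f(218,236),lidfar=f(160,70),lidnear=f(200,170),strip=f(250,230),bowl=(210,175)).items():
    u,v=int(round(u)),int(round(v)); z=d[v,u]; P=c['R'].T@(np.array([(u-c['cx'])/c['fx'],(v-c['cy'])/c['fy'],1])*z-c['t']); print(nm,P.round(4))
R3={k:onz('top',*g(*p),.085) for k,p in dict(pxpy=(527,71),pxny=(733,166),nxny=(673,297)).items()}
h=onz('top',*g(466,203),.08); print(R3,'hole',h, 'pred hole', R3['nxny']+R3['pxpy']-R3['pxny'])
v=R3['pxpy']-R3['pxny']; print('case +y yaw',np.degrees(np.arctan2(v[1],v[0])),np.linalg.norm(v))
o=manip.get_obs(); print(R.from_quat(o['ee_rot']).as_matrix().round(3))
E
```

```text
pin [0.56407033 0.17376855 0.041     ] strip [0.55102816 0.20056307 0.028     ] [0.57555483 0.14534046 0.028     ] yaw +y axis 113.94800063054164
pin [0.5652 0.1733 0.0367]
lidfar [0.654  0.2102 0.006 ]
lidnear [0.5992 0.1855 0.0271]
strip [0.5695 0.1597 0.0267]
bowl [0.742  0.2699 0.0052]
{'pxpy': array([ 0.71429965, -0.1717956 ,  0.085     ]), 'pxny': array([ 0.63229652, -0.35188993,  0.085     ]), 'nxny': array([ 0.51620864, -0.29771007,  0.085     ])} hole [ 0.59633556 -0.1189848   0.08      ] pred hole [ 0.59821177 -0.11761574  0.085     ]
case +y yaw 65.51859829529249 0.19788501827525914
[[-0.924  0.382 -0.   ]
 [ 0.382  0.924 -0.001]
 [-0.    -0.001 -1.   ]]
```

```bash
cat >> h.py <<'E'
def plan(P,yaw_y=None,tilt=True):
    """rotvec (deg, tool) to reach tool-down with tool y at yaw; then shift in the NEW tool axes to TCP target P"""
    o=manip.get_obs(); W=R.from_quat(o['ee_rot'])
    if yaw_y is None: y=W.as_matrix()[:,1]; yaw_y=np.degrees(np.arctan2(y[1],y[0]))
    t=np.radians(yaw_y); y=np.array([np.cos(t),np.sin(t),0]); z=np.array([0,0,-1.]); x=np.cross(y,z)
    G=np.stack([x,y,z],1)
    rv=(W.inv()*R.from_matrix(G)).as_rotvec(degrees=True)
    s=G.T@(np.array(P)-o['position'])
    print('rot',rv.round(2),'shift mm',(s*1e3).round(2),'yaw',round(yaw_y,2),'F',o['ft_force'].round(2),'w',round(o['grip_width'],3),'t',round(o['clock'],2),'pos',o['position'].round(4))
E
python3 -c "
from h import *
plan([.564,.174,.141],23.9)"
```

```text
rot [-6.000e-02  3.000e-02  4.365e+01] shift mm [-500.63  134.1    89.72] yaw 23.9 F [-0.98  0.29 -0.09] w 1.004 t 0.15 pos [0.2386 0.5774 0.2307]
```

move_arm([
  [0,0,0,0,0,8.7,1],
  [0,0,0,0,0,8.7,1],
  [0,0,0,0,0,8.7,1],
  [0,0,0,0,0,8.7,0.5],
  [0,0,0,0,0,8.85,0],
])

```text
clock: 0.78
position: [0.2386, 0.5775, 0.2309]
ee_rot: [0.547, 0.837, -0.0, 0.0]
ft_force: [-0.8, 0.3, 0.9]
grip_width: 0.604
```

move_arm([
  [-0.05,0.0134,0.009,0,0,0,-0.3],
  [-0.05,0.0134,0.009,0,0,0,-0.3],
  [-0.05,0.0134,0.009,0,0,0,-0.3],
  [-0.05,0.0134,0.009,0,0,0,-0.3],
  [-0.05,0.0134,0.009,0,0,0,-0.3],
  [-0.05,0.0134,0.009,0,0,0,-0.3],
  [-0.05,0.0134,0.009,0,0,0,-0.3],
  [-0.05,0.0134,0.009,0,0,0,-0.3],
  [-0.05,0.0134,0.009,0,0,0,-0.3],
  [-0.05,0.0134,0.009,0,0,0,-0.3],
])

```text
clock: 2.02
position: [0.5645, 0.1735, 0.1409]
ee_rot: [0.545, 0.838, 0.0, -0.0]
ft_force: [0.2, -0.2, 0.1]
grip_width: 0.351
```

move_arm([
  [0,0,0,0,0,0,-0.3],
  [0,0,0,0,0,0,-0.3],
])

```text
clock: 2.28
position: [0.5634, 0.1752, 0.141]
ee_rot: [0.545, 0.838, -0.0, -0.0]
ft_force: [-0.6, 0.3, -0.4]
grip_width: 0.347
```

```bash
python3 -c "
from h import *
plan([.564,.174,.141],23.9)
p,d=viewer.camera('wrist');cv2.imwrite('pics/w1.png',p[:,:,::-1])"
```

```text
rot [-0.04 -0.03  0.  ] shift mm [-1.35  0.06 -0.01] yaw 23.9 F [-0.57  0.32 -0.41] w 0.347 t 2.27 pos [0.5634 0.1752 0.141 ]
```

View pics/w1.png

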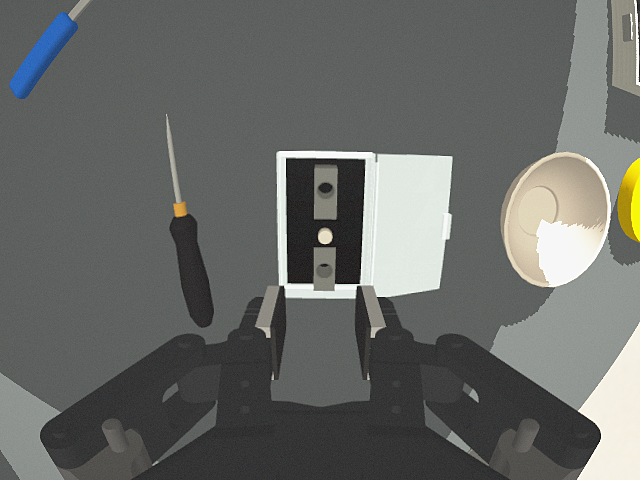

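The wrist view shows the strip nearly square to the jaws and the pin at about (325,236). Next I measure the flange, pin and strip precisely.

```bash
python3 - <<'E'
from h import *
o=manip.get_obs()
a=cv2.imread('pics/w1.png'); c=a[150:300,270:380]
g=cv2.convertScaleAbs(c,alpha=3,beta=-30)
cv2.imwrite('pics/w1z.png',cv2.resize(g,None,fx=4,fy=4,interpolation=cv2.INTER_CUBIC))
h=cv2.cvtColor(a,cv2.COLOR_BGR2HSV).astype(int); gray=a.max(2)
m=((gray>140)).astype(np.uint8); m[:215]=0;m[255:]=0;m[:,:305]=0;m[:,345:]=0
n,l,s,ce=cv2.connectedComponentsWithStats(m); print(s,ce)
for i in range(1,n):
  if s[i,4]>30: print('pin',wonz(*ce[i],.041,o))
m=((gray>75)&(gray<140)).astype(np.uint8); m[:160]=0;m[285:]=0;m[:,:305]=0;m[:,345:]=0
n,l,s,ce=cv2.connectedComponentsWithStats(m); print(s,ce)
for i in range(1,n):
  if s[i,4]>200:
    ys,xs=np.where(l==i); 
    lo=[];hi=[]
    for y in np.unique(ys):
        r=xs[ys==y]; lo.append(wonz(r.min()-.5,y,.028,o)); hi.append(wonz(r.max()+.5,y,.028,o))
    for e in (lo,hi):
        e=np.array(e)[3:-3,:2]; vx,vy,x0,y0=cv2.fitLine(e.astype(np.float32),cv2.DIST_HUBER,0,.001,.001).ravel(); print('edge yaw',np.degrees(np.arctan2(vy,vx))%180,x0,y0)
E
```

```text
[[     0      0    640    480 306992]
 [   314    215      2      3      4]
 [   321    217      2      1      2]
 [   324    217      2      1      2]
 [   335    217      1      1      1]
 [   318    228     15     16    190]
 [   314    249      1      6      6]
 [   316    249      1      1      1]
 [   319    250      1      1      1]
 [   334    253      1      1      1]] [[319.49684031 239.50264176]
 [314.25       216.25      ]
 [321.5        217.        ]
 [324.5        217.        ]
 [335.         217.        ]
 [324.67894737 235.75789474]
 [314.         251.5       ]
 [316.         249.        ]
 [319.         250.        ]
 [334.         253.        ]]
pin [0.56423841 0.17830407 0.041     ]
[[     0      0    640    480 305398]
 [   314    165     24     55   1011]
 [   324    227      2      1      2]
 [   319    228      3      3      3]
 [   328    228      4      4      4]
 [   318    232      1      1      1]
 [   332    233      1      1      1]
 [   332    235      1      1      1]
 [   332    238      1      1      1]
 [   318    240      1      1      1]
 [   329    241      3      3      3]
 [   321    243      1      1      1]
 [   324    244      1      1      1]
 [   305    247     31     38    772]] [[319.46935474 239.58991545]
 [324.94362018 192.44411474]
 [324.5        227.        ]
 [320.         229.        ]
 [329.5        229.5       ]
 [318.         232.        ]
 [332.         233.        ]
 [332.         235.        ]
 [332.         238.        ]
 [318.         240.        ]
 [330.         242.        ]
 [321.         243.        ]
 [324.         244.        ]
 [324.33419689 265.68393782]]
edge yaw 114.30829 0.5459817 0.2005594
edge yaw 112.711876 0.56113124 0.20608062
edge yaw 113.68453 0.56721944 0.15382022
edge yaw 112.18942 0.5820477 0.15770395
```

View pics/w1z.png

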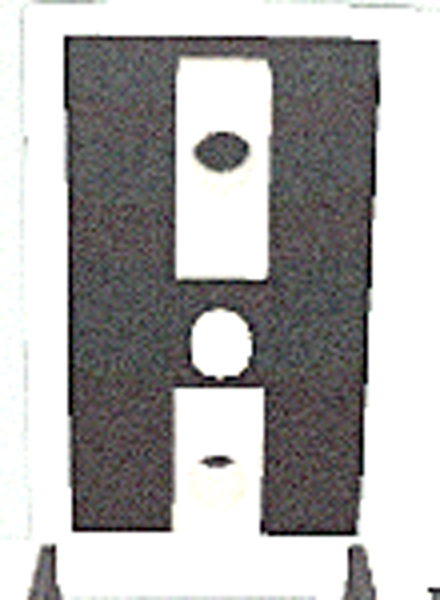

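```bash
python3 -c "
from h import *
plan([.5642,.1765,.056],23.9)"
```

```text
rot [-0.01 -0.04  0.08] shift mm [6.000e-02 1.130e+00 8.521e+01] yaw 23.9 F [-0.68 -0.18  0.27] w 0.348 t 2.33 pos [0.5632 0.176  0.1412]
```

move_arm([
  [0,0.0011,0.02,0,0,0,-0.3],
  [0,0,0.02,0,0,0,-0.3],
  [0,0,0.02,0,0,0,-0.3],
  [0,0,0.015,0,0,0,-0.3],
  [0,0,0.01,0,0,0,-0.3],
  [0,0,0,0,0,0,-0.3],
  [0,0,0,0,0,0,-0.3],
])

```text
clock: 3.2
position: [0.5651, 0.1755, 0.057]
ee_rot: [0.545, 0.838, 0.0, 0.0]
ft_force: [-0.2, 0.3, 0.8]
grip_width: 0.35
```

```bash
python3 -c "
from h import *
o=manip.get_obs()
p,d=viewer.camera('wrist');cv2.imwrite('pics/w2.png',p[:,:,::-1]);np.save('pics/w2.npy',d)
plan([.5642,.1765,.056],23.9)
print(wproj(o['position'],o), wproj(o['position']-[0,0,.019],o))
c=p[180:400,220:430,::-1]; g=cv2.convertScaleAbs(c,alpha=2,beta=-20)
cv2.imwrite('pics/w2z.png',cv2.resize(g,None,fx=2.7,fy=2.7,interpolation=cv2.INTER_CUBIC))"
```

```text
rot [ 0.07 -0.01  0.  ] shift mm [ 1.35 -0.5   1.03] yaw 23.9 F [-0.29  0.35 -0.25] w 0.352 t 3.25 pos [0.5652 0.1755 0.057 ]
(np.float64(322.8251676299785), np.float64(305.6604837347977)) (np.float64(322.5282187862261), np.float64(287.41144197285337))
```

View pics/w2z.png

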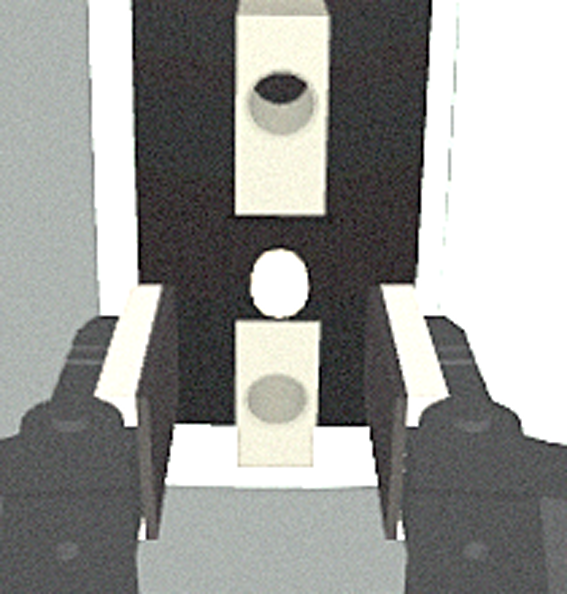

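```bash
python3 - <<'E'
from h import *
o=manip.get_obs(); a=cv2.imread('pics/w2.png'); d=np.load('pics/w2.npy')
g=a.max(2); m=(g>140).astype(np.uint8); m[:270]=0;m[298:]=0;m[:,:308]=0;m[:,340:]=0
n,l,s,ce=cv2.connectedComponentsWithStats(m); i=1+s[1:,4].argmax(); print(s[i],ce[i]); W=R.from_quat(o['ee_rot']).as_matrix()
P=wonz(*ce[i],.041,o); print('pin',P,'tool',(W.T@(P-o['position'])*1e3).round(2))
c=viewer.calibration('wrist'); T=c['T_tool_cam']
def back(u,v):
    aa=np.array([u-c['cx'],v-c['cy']]); r=np.hypot(*aa); th=r/c['fx']; dd=np.array([*(aa/r*np.sin(th)),np.cos(th)]); dd=dd/dd[2]*d[v,u]; return ((T[:3,:3]@dd+T[:3,3])*1e3).round(1)
for zx,zy in [(155,290),(150,300),(140,320),(130,340),(120,370),(110,390),(392,290),(400,320),(415,350),(425,380),(280,284),(260,180),(280,350),(280,300),(280,230),(265,310)]:
    u,v=int(220+zx/2.7),int(180+zy/2.7); print((zx,zy),back(u,v))
E
```

```text
[313 273  21  25 417] [323.17505995 284.75539568]
pin [0.56435894 0.17804796 0.041     ] tool [ 2.7   0.26 16.03]
(155, 290) [ 11.6 -18.5  -6.4]
(150, 300) [ 11.2 -18.9  -9.4]
(140, 320) [ 10.9 -19.8 -15.2]
(130, 340) [ 11.3 -20.1 -21.8]
(120, 370) [ 11.8 -20.2 -31.9]
(110, 390) [ 11.1 -21.1 -35.5]
(392, 290) [11.7 16.8 -6.6]
(400, 320) [ 10.8  17.1 -14.9]
(415, 350) [ 11.5  17.6 -25.4]
(425, 380) [ 11.1  18.1 -32.7]
(280, 284) [ 1.9  0.2 17.5]
(260, 180) [17.1 -3.2 29.9]
(280, 350) [-16.5   0.3  28.4]
(280, 300) [-0.5  0.2 16. ]
(280, 230) [ 9.1  0.2 24.9]
(265, 310) [-2.1 -2.2 16. ]
```

```bash
python3 - <<'E'
from h import *
o=manip.get_obs(); W=R.from_quat(o['ee_rot']).as_matrix()
for p in [(11,-15,0),(11,-15,-3),(11,-15,-6),(11,15,0),(11,15,-3),(-11,-15,0),(-11,-15,-3)]:
    u,v=wproj(o['position']+W@(np.array(p)/1e3),o); print(p,(u-220)*2.7,(v-180)*2.7)
E
```

```text
(11, -15, 0) 180.74848799407826 275.61733514350806
(11, -15, -3) 179.10757919864844 283.4904028534919
(11, -15, -6) 177.409841154493 291.65003184840543
(11, 15, 0) 374.7442946786263 275.48923034513905
(11, 15, -3) 376.64155426355796 283.35073186578245
(-11, -15, 0) 185.56005331060243 398.20566906028984
(-11, -15, -3) 184.15090232969183 407.59145176215713
```

move_arm([
  [0.0024,0.001,0,0,0,0,-0.3],
  [0,0,0,0,0,0,-0.3],
  [0,0,0.01,0,0,0,-0.3],
  [0,0,0.01,0,0,0,-0.3],
  [0,0,0.005,0,0,0,-0.3],
  [0,0,0,0,0,0,-0.3],
  [0,0,0,0,0,0,-0.3],
])

```text
clock: 4.12
position: [0.5649, 0.178, 0.0315]
ee_rot: [0.545, 0.838, 0.0, 0.0]
ft_force: [-0.2, -0.1, 0.5]
grip_width: 0.348
```

```bash
python3 -c "
from h import *
o=manip.get_obs()
p,d=viewer.camera('wrist');cv2.imwrite('pics/w3.png',p[:,:,::-1]);np.save('pics/w3.npy',d)
plan([.5642,.1765,.026],23.9)
c=p[220:400,230:420,::-1]; g=cv2.convertScaleAbs(c,alpha=2.5,beta=-20)
cv2.imwrite('pics/w3z.png',cv2.resize(g,None,fx=3,fy=3,interpolation=cv2.INTER_CUBIC))"
```

```text
rot [ 0.03 -0.    0.  ] shift mm [-1.05 -1.24  5.59] yaw 23.9 F [-0.52 -0.35  0.93] w 0.352 t 4.17 pos [0.5649 0.178  0.0316]
```

View pics/w3z.png

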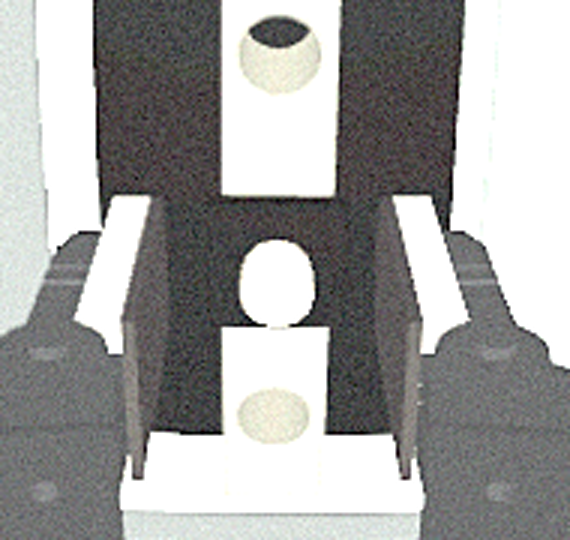

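move_arm([
  [0,0.0003,0.0055,0,0,0,-0.3],
  [0,0,0,0,0,0,-0.3],
  [0,0,0,0,0,0,-0.45],
  [0,0,0,0,0,0,-0.5],
  [0,0,0,0,0,0,-0.55],
  [0,0,0,0,0,0,-0.6],
  [0,0,0,0,0,0,-0.7],
  [0,0,0,0,0,0,-0.8],
], force=30)

```text
clock: 5.18
position: [0.5651, 0.178, 0.026]
ee_rot: [0.545, 0.838, 0.0, 0.0]
ft_force: [-1.6, -0.9, 3.8]
grip_width: 0.22
```

```bash
python3 -c "
from h import *
o=manip.get_obs()
p,d=viewer.camera('wrist');cv2.imwrite('pics/w4.png',p[:,:,::-1]);np.save('pics/w4.npy',d)
plan([.5642,.1765,.026],23.9);print(o['torque'])
c=p[220:400,230:420,::-1]; g=cv2.convertScaleAbs(c,alpha=2.5,beta=-20)
cv2.imwrite('pics/w4z.png',cv2.resize(g,None,fx=3,fy=3,interpolation=cv2.INTER_CUBIC))"
```

```text
rot [ 0.02 -0.    0.  ] shift mm [-1.05 -1.44  0.01] yaw 23.9 F [-1.1  -1.89  5.12] w 0.219 t 5.22 pos [0.5651 0.178  0.026 ]
[-0.12267482  0.26926376 -0.0117449 ]
```

View pics/w4z.png

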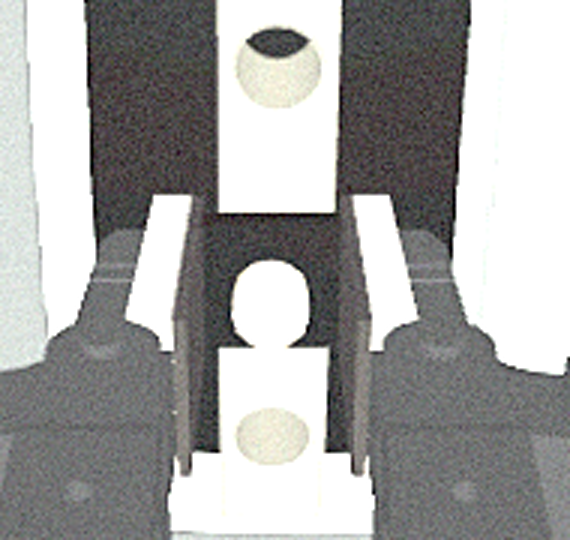

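move_arm([
  [0,0,-0.005,0,0,0,-0.8],
  [0,0,-0.01,0,0,0,-0.8],
  [0,0,-0.015,0,0,0,-0.8],
  [0,0,-0.02,0,0,0,-0.8],
  [0,0,-0.025,0,0,0,-0.8],
  [0,0,-0.025,0,0,0,-0.8],
  [0,0,-0.02,0,0,0,-0.8],
  [0,0,-0.01,0,0,0,-0.8],
  [0,0,0,0,0,0,-0.8],
])

```text
clock: 6.35
position: [0.5652, 0.1781, 0.1566]
ee_rot: [0.545, 0.838, 0.001, 0.0]
ft_force: [-0.3, 0.5, -0.3]
grip_width: 0.22
```

```bash
python3 -c "
from h import *
o=manip.get_obs()
p,d=viewer.camera('wrist');cv2.imwrite('pics/w5.png',p[:,:,::-1]);np.save('pics/w5.npy',d)
plan([.5973,-.118,.156],-24.5);print(o['torque'])
c=p[220:400,230:420,::-1]; g=cv2.convertScaleAbs(c,alpha=2.5,beta=-20)
cv2.imwrite('pics/w5z.png',cv2.resize(g,None,fx=3,fy=3,interpolation=cv2.INTER_CUBIC))"
```

```text
rot [-0.00e+00 -1.00e-02  4.84e+01] shift mm [-255.87  152.29   -0.3 ] yaw -24.5 F [ 0.38 -0.13 -0.55] w 0.219 t 6.4 pos [0.5648 0.178  0.1557]
[0.02056896 0.03796352 0.02293173]
```

View pics/w5z.png

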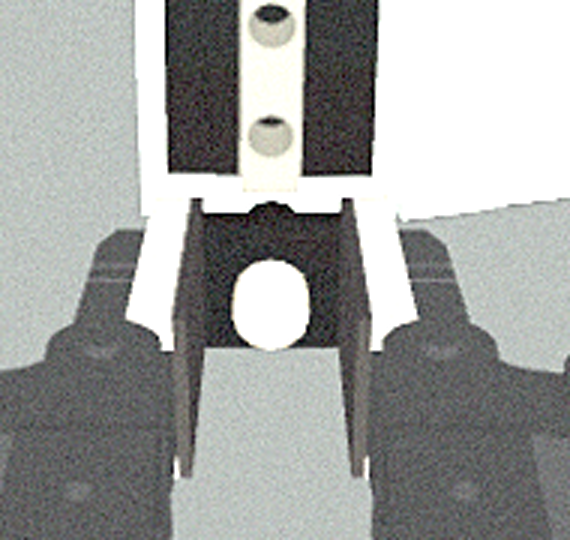

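move_arm([
  [0,0,0,0,0,9.7,-0.8],
  [0,0,0,0,0,9.7,-0.8],
  [0,0,0,0,0,9.7,-0.8],
  [0,0,0,0,0,9.7,-0.8],
  [0,0,0,0,0,9.6,-0.8],
])

```text
clock: 7.02
position: [0.5644, 0.1778, 0.1547]
ee_rot: [0.843, 0.539, -0.001, -0.0]
ft_force: [-1.1, 0.2, 0.1]
grip_width: 0.221
```

move_arm([
  [-0.02,0.012,0,0,0,0,-0.8],
  [-0.03,0.018,0,0,0,0,-0.8],
  [-0.034,0.02,0,0,0,0,-0.8],
  [-0.034,0.02,0,0,0,0,-0.8],
  [-0.034,0.02,0,0,0,0,-0.8],
  [-0.034,0.02,0,0,0,0,-0.8],
  [-0.03,0.018,0,0,0,0,-0.8],
  [-0.025,0.015,0,0,0,0,-0.8],
  [-0.015,0.009,0,0,0,0,-0.8],
  [0,0,0,0,0,0,-0.8],
])

```text
clock: 8.28
position: [0.5968, -0.119, 0.1552]
ee_rot: [0.842, 0.54, -0.0, -0.0]
ft_force: [-0.1, 0.4, -0.2]
grip_width: 0.219
```

```bash
python3 -c "
from h import *
o=manip.get_obs()
p,d=viewer.camera('wrist');cv2.imwrite('pics/w6.png',p[:,:,::-1]);np.save('pics/w6.npy',d)
plan([.5973,-.118,.156],-24.5);print(o['torque'])
o2=dict(o)
"
```

```text
rot [-0.05  0.   -0.01] shift mm [-0.36  0.53 -0.72] yaw -24.5 F [ 0.15  0.71 -0.11] w 0.223 t 8.32 pos [ 0.597  -0.1175  0.1553]
[ 0.02810576 -0.01630131 -0.00761133]
```

View pics/w6.png

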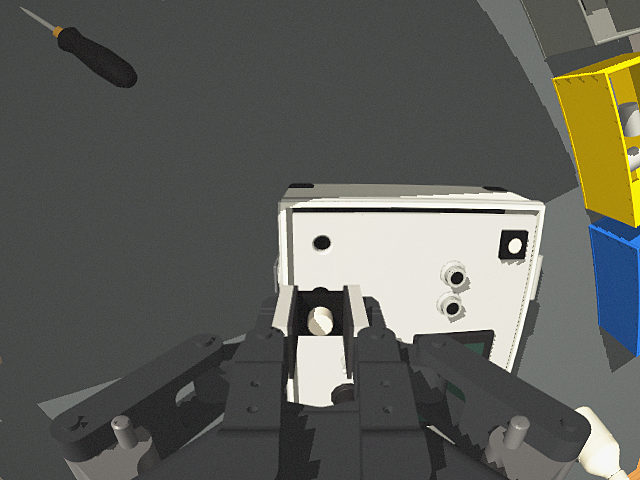

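The wrist view shows the empty hole at about (321,242), the fitted rivet at (515,245), and the spare held upright at (320,320).

```bash
cat > m.py <<'E'
from h import *
def blob(a,cond,box):
    u0,u1,v0,v1=box; m=np.zeros(a.shape[:2],np.uint8); m[v0:v1,u0:u1]=cond(a.max(2).astype(int))[v0:v1,u0:u1]
    n,l,s,ce=cv2.connectedComponentsWithStats(m); i=1+s[1:,4].argmax(); 
    c=max(cv2.findContours((l==i).astype(np.uint8),cv2.RETR_EXTERNAL,cv2.CHAIN_APPROX_NONE)[0],key=len)
    e=cv2.fitEllipse(c); return ce[i],s[i],e
E
python3 - <<'E'
from m import *
o=manip.get_obs(); a=cv2.imread('pics/w6.png'); W=R.from_quat(o['ee_rot']).as_matrix(); tl=lambda P:(W.T@(P-o['position'])*1e3).round(2)
c,s,e=blob(a,lambda g:g<100,(305,340,225,260)); print('hole',c,s,e); H=wonz(*c,.080,o); print(H,tl(H))
c2,s2,e2=blob(a,lambda g:g>140,(504,526,235,257)); print(c2,s2); F=wonz(*c2,.085,o); print(F)
v=F-H; print('case x yaw',np.degrees(np.arctan2(v[1],v[0])),np.hypot(v[0],v[1]))
c3,s3,e3=blob(a,lambda g:g>120,(304,338,300,336)); print('pin',c3,s3,e3); zt=o['position'][2]+.015; P=wonz(*c3,zt,o); print(tl(P))
print(R.from_quat(o['ee_rot']).as_matrix().round(4))
cv2.imwrite('pics/w6z.png',cv2.resize(a[210:350,260:380],None,fx=4,fy=4,interpolation=cv2.INTER_CUBIC))
# deck +? edges yaw: bright top boundary of front rim
for nm in ['w4']:
    a=cv2.imread(f'pics/{nm}.png'); q=dict(o); c,s,e=blob(a,lambda g:g>140,(303,337,306,334)); print(nm,c,s,tl(wonz(*c,zt,o)))
E
```

```text
hole [321.53072626 242.26256983] [314 236  16  14 179] ((321.5193786621094, 242.26385498046875), (12.873570442199707, 15.737794876098633), 82.01309967041016)
[ 0.59834398 -0.11391182  0.08      ] [ 3.8  -0.15 75.28]
[514.66242038 245.48407643] [508 238  14  16 157]
[ 0.71437073 -0.16786963  0.085     ]
case x yaw -24.94060948025069 0.12795956989522214
pin [320.03098107 321.27710843] [308 307  25  29 581] ((319.9613342285156, 321.2259826660156), (24.1654109954834, 29.06614112854004), 178.55226135253906)
[ -0.16  -0.97 -15.  ]
[[ 4.148e-01  9.099e-01 -8.000e-04]
 [ 9.099e-01 -4.148e-01  4.000e-04]
 [-0.000e+00 -9.000e-04 -1.000e+00]]
w4 [319.80212014 320.79681979] [308 307  25  27 566] [  0.06  -1.06 -15.  ]
```

View pics/w6z.png

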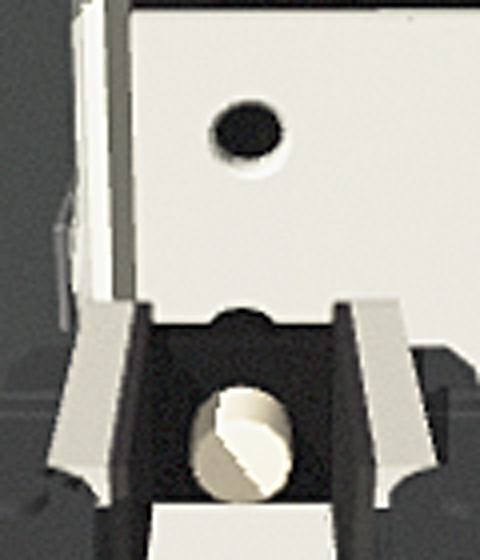

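```bash
python3 - <<'E'
from m import *
o=manip.get_obs(); W=R.from_quat(o['ee_rot']).as_matrix(); tl=lambda P:(W.T@(P-o['position'])*1e3).round(2)
z0=o['position'][2]
f=lambda zu,zv,zt:tl(wonz(260+zu/4-.4,210+zv/4-.4,z0-zt/1e3,o))
print('near edge top',f(243,502,-7)); print('far edge bottom',f(243,324,-2)); 
print('shank arc (flat r4 at z14)',f(243,308,14),'(r5 at z13)',f(243,308,13))
for u in (150,335): print('flange side top',f(u,420,-7))
print('pin bottom arc',f(243,502,-15),'pin l/r',f(190,455,-15),f(293,455,-15))
for p in [(10,-10,-2),(10,10,-2),(-10,0,-7),(0,0,-15),(0,-5,-15),(0,5,-15),(-5,0,-15),(4,0,14),(0,0,14),(0,0,74)]:
    u,v=wproj(o['position']+W@(np.array(p)/1e3),o); print(p,((np.array([u,v])-[260,210])*4).round(1))
E
python3 -c "
import cv2
a=cv2.imread('pics/w6.png')[280:345,285:355]
cv2.imwrite('pics/w6y.png',cv2.resize(cv2.convertScaleAbs(a,alpha=3),None,fx=8,fy=8,interpolation=cv2.INTER_NEAREST))"
```

```text
near edge top [-11.51  -0.85  -7.  ]
far edge bottom [ 7.1  -0.85 -2.  ]
shank arc (flat r4 at z14) [ 1.7  -0.86 14.  ] (r5 at z13) [ 2.15 -0.86 13.  ]
flange side top [ -1.58 -10.42  -6.99]
flange side top [-1.57  8.62 -7.01]
pin bottom arc [ -6.55  -0.85 -15.  ] pin l/r [ -1.12  -6.03 -14.99] [ -1.11   4.05 -15.  ]
(10, -10, -2) [152.5 296.7]
(10, 10, -2) [346.7 296.6]
(-10, 0, -7) [249.5 488.3]
(0, 0, -15) [250.1 443.7]
(0, -5, -15) [198.8 443.6]
(0, 5, -15) [301.3 443.6]
(-5, 0, -15) [249.9 487.2]
(4, 0, 14) [248.9 288.1]
(0, 0, 14) [248.8 319.8]
(0, 0, 74) [247.1 155.2]
```

View pics/w6y.png

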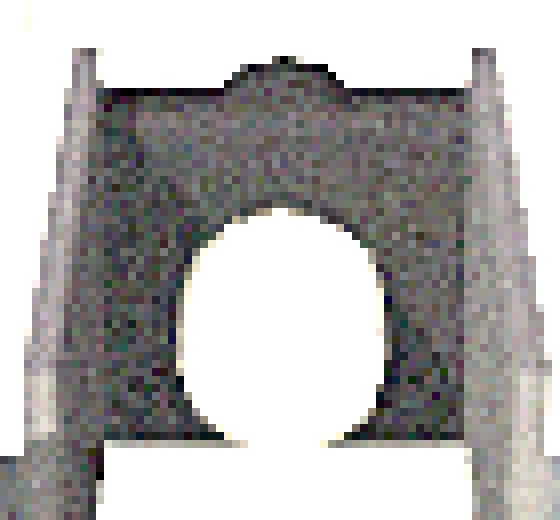

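```bash
python3 - <<'E'
from m import *
t=np.radians(23.9); y=np.array([np.cos(t),np.sin(t),0]); z=np.array([0,0,-1.]); x=np.cross(y,z); W=np.stack([x,y,z],1); q=R.from_matrix(W).as_quat()
T={'w1':(.5634,.1752,.1410,(305,345,215,255)),'w2':(.5651,.1755,.0570,(308,340,265,300)),'w3':(.5649,.1780,.0316,(308,340,296,327)),'w4':(.5651,.1780,.0260,(300,340,304,335))}
ref=None
for k,(a,b,c,box) in T.items():
    im=cv2.imread(f'pics/{k}.png').max(2).astype(float); o=dict(position=np.array([a,b,c]),ee_rot=q)
    ce,s,e=blob(cv2.imread(f'pics/{k}.png'),lambda g:g>140,box)
    u=int(round(s[0]+(s[2]-1)/2)); col=im[:,u-1:u+2].mean(1)
    print(k,s,'cols',col[s[1]+s[3]-4:s[1]+s[3]+4].round(0))
    vb=s[1]+s[3]-.5
    uc=s[0]+(s[2]-1)/2
    P=wonz(uc,vb,.041,o)+x*.005
    tool=W.T@(P-o['position'])*1e3
    print('   world',P.round(5),'tool',tool.round(2), 'proj on box axes x',(P@x*1e3).round(2),(P@y*1e3).round(2), 'width mm',np.linalg.norm(wonz(s[0]-.5,ce[1],.041,o)-wonz(s[0]+s[2]-.5,ce[1],.041,o))*1e3)
E
```

```text
w1 [318 228  15  16 190] cols [227. 228. 234. 250.  55.  33.  24. 101.]
   world [0.56544 0.17625 0.041  ] tool [  0.13   2.29 100.  ] proj on box axes x -67.95 588.37 width mm 10.19245245735871
w2 [313 273  21  25 417] cols [228. 234. 228. 135.  49. 115. 140. 137.]
   world [0.5654  0.17579 0.041  ] tool [ 0.14  0.39 16.  ] proj on box axes x -68.35 588.14 width mm 9.75704368727472
w3 [310 301  25  26 530] cols [228. 229. 228. 229. 237. 209.  99. 132.]
   world [0.56508 0.17717 0.041  ] tool [-0.83 -0.17 -9.4 ] proj on box axes x -66.96 588.41 width mm 10.092813403118942
w4 [308 307  25  28 579] cols [228. 227. 228. 231. 232. 157. 127. 134.]
   world [0.56471 0.17644 0.041  ] tool [ -1.27  -0.98 -15.  ] proj on box axes x -67.48 587.78 width mm 9.755843012744208
```

move_arm([
  [0.0056,0.00035,0.01,0,0,0.44,-0.8],
  [0,0,0.015,0,0,0,-0.8],
  [0,0,0.015,0,0,0,-0.8],
  [0,0,0.01,0,0,0,-0.8],
  [0,0,0.005,0,0,0,-0.8],
  [0,0,0,0,0,0,-0.8],
  [0,0,0,0,0,0,-0.8],
])

```text
clock: 9.2
position: [0.6001, -0.1132, 0.1013]
ee_rot: [0.843, 0.538, 0.0, 0.0]
ft_force: [-0.3, 1.1, -0.3]
grip_width: 0.219
```

```bash
python3 -c "
from h import *
o=manip.get_obs()
p,d=viewer.camera('wrist');cv2.imwrite('pics/w7.png',p[:,:,::-1]);np.save('pics/w7.npy',d)
plan([.5983,-.114,.1],-24.94);print(o['torque'])
c=p[240:345,260:380,::-1]
cv2.imwrite('pics/w7z.png',cv2.resize(cv2.convertScaleAbs(c,alpha=1.8),None,fx=5,fy=5,interpolation=cv2.INTER_CUBIC))
"
```

```text
rot [ 0.04 -0.03 -0.  ] shift mm [-1.52 -1.25  1.3 ] yaw -24.94 F [ 0.09  0.19 -0.74] w 0.217 t 9.25 pos [ 0.6001 -0.1132  0.1013]
[-0.06444299 -0.05338344 -0.02226751]
```

View pics/w7z.png

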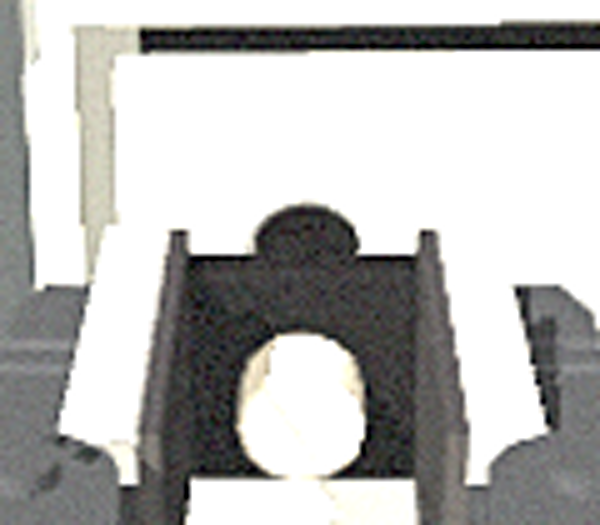

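```bash
python3 -c "
import cv2
a=cv2.imread('pics/w7.png')[274:300,300:342]
a=cv2.cvtColor(cv2.convertScaleAbs(a,alpha=4,beta=-40),cv2.COLOR_BGR2GRAY)
cv2.imwrite('pics/w7y.png',cv2.resize(a,None,fx=16,fy=16,interpolation=cv2.INTER_NEAREST))"
```

```text
(no output)
```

View pics/w7y.png

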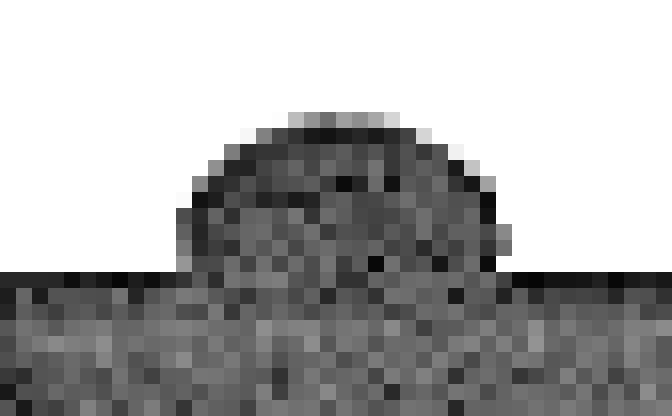

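```bash
python3 - <<'E'
from m import *
o=manip.get_obs(); W=R.from_quat(o['ee_rot']).as_matrix(); tl=lambda P:(W.T@(P-o['position'])*1e3).round(2)
print(o['position'])
for z,r in ((.080,6.5),(.079,5.5)): print(z,tl(wonz(321.3,281.2,z,o))-[r,0,0])
a=cv2.imread('pics/w6.png')[234:252,310:334].max(2); print(a)
E
```

```text
[ 0.60007828 -0.11315054  0.1013044 ]
0.08 [-5.26 -0.4  21.3 ]
0.079 [-4.7 -0.4 22.3]
[[236 235 234 235 236 237 237 241 244 248 244 235 234 236 236 249 244 241
  237 236 233 235 235 235]
 [235 235 235 236 235 237 245 223 211 189 150 130 127 136 135 167 214 233
  239 238 234 236 235 236]
 [235 235 236 235 241 248 235 155 118  99  49  51  49  56  53  85 123 180
  220 237 240 236 233 235]
 [235 235 237 240 237 202 149  77  41  31  20  17  26  20  17  37  46  98
  156 219 238 237 235 233]
 [235 237 239 238 186 110  61  24  27  30  24  36  30  24  31  27  24  29
   85 187 228 234 238 234]
 [237 236 242 196 116  64  29  26  35  34  22  28  41  28  36  27  29  30
    2 143 212 232 238 235]
 [236 241 240 144  89  31  18  34  31  24  35  35  32  31  26  29  33  36
   26  79 187 236 238 237]
 [236 239 210 117  43  25  34  28  27  28  33  24  29  22  30  38  36  27
   33   7 174 233 235 236]
 [238 234 151 103  12  25  25  37  31  29  27  33  37  25  35  27  36  33
   34   4 103 205 240 236]
 [239 237 161 137  20  16  38  32  30  28  33  29  28  33  35  41  43  28
   36  20 151 233 244 236]
 [240 237 166 139  38  30  22  35  17  34  31  26  32  27  28  45  37  27
   32   6 129 232 245 235]
 [238 237 175 143  55  24  24  24  28  33  30  28  36  35  33  32  38  34
   19  52 182 246 246 238]
 [237 237 208 169 101  48  26  27  35  21  24  35  32  32  30  37  39  17
   15 141 238 250 246 235]
 [237 236 210 176 139 106  55  30  30  29  28  30  33  29  30  25  21   6
  156 221 250 249 243 234]
 [236 238 231 185 165 111  97  70  31   2  15  15  12   8   8   3 106 156
  231 243 249 247 239 233]
 [237 237 237 211 200 147 131 102 128 141 112  77  61 101 107 211 220 232
  245 249 248 245 235 234]
 [236 235 236 232 224 203 185 148 174 187 181 172 177 196 200 249 241 244
  249 249 247 239 233 235]
 [235 235 237 238 234 230 227 215 209 214 219 226 228 234 240 243 246 248
  248 248 243 235 236 234]]
```

move_arm([
  [-0.006,0,0,0,0,0,-0.8],
  [-0.006,0,0,0,0,0,-0.8],
  [0,0,0,0,0,0,-0.8],
  [0,0,0,0,0,0,-0.8],
  [0,0,0,0,0,0,-0.8],
  [0,0,0,0,0,0,-0.8],
  [0,0,0,0,0,0,-0.8],
  [0,0,0,0,0,0,-0.8],
])

```text
clock: 10.25
position: [0.5947, -0.1239, 0.1008]
ee_rot: [0.843, 0.538, 0.0, -0.0]
ft_force: [-0.2, -0.3, -0.9]
grip_width: 0.222
```

```bash
python3 - <<'E'
from m import *
import pickle
o=manip.get_obs()
p,d=viewer.camera('wrist');p=p[:,:,::-1].copy();cv2.imwrite('pics/w8.png',p)
o2=manip.get_obs(); print(o['position'],o2['position']); pickle.dump(o,open('o8.pkl','wb'))
W=R.from_quat(o['ee_rot']).as_matrix(); tl=lambda P:(W.T@(P-o['position'])*1e3).round(2)
c,s,e=blob(p,lambda g:g<100,(300,345,245,285)); print(c,s,e)
for q in (c,e[0]): print(tl(wonz(*q,.079,o)))
for k in [(0,0,14),(4,0,14),(5,0,13)]: print(k,wproj(o['position']+W@(np.array(k)/1e3),o))
c=p[240:345,260:380]
cv2.imwrite('pics/w8z.png',cv2.resize(cv2.convertScaleAbs(c,alpha=3),None,fx=5,fy=5,interpolation=cv2.INTER_NEAREST))
E
```

```text
[ 0.59470719 -0.12387222  0.10076567] [ 0.59471366 -0.12387897  0.10076895]
[321.43554007 265.89547038] [311 258  22  17 287] ((321.44561767578125, 265.89874267578125), (16.165536880493164, 20.596433639526367), 85.54859924316406)
[ 8.92 -0.34 21.77]
[ 8.92 -0.34 21.77]
(0, 0, 14) (np.float64(322.1964541373468), np.float64(289.93651555357127))
(4, 0, 14) (np.float64(322.2128739002277), np.float64(282.0150740421726))
(5, 0, 13) (np.float64(322.2264765644618), np.float64(280.88012156291614))
```

View pics/w8z.png

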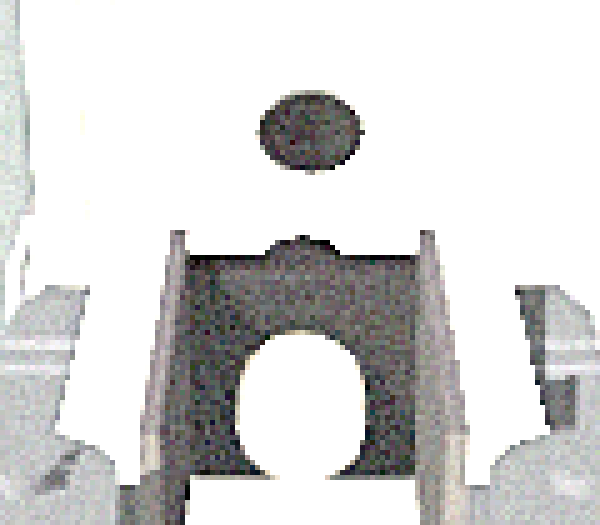

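```bash
python3 - <<'E'
from m import *
import pickle
o=pickle.load(open('o8.pkl','rb')); p=cv2.imread('pics/w8.png')
cv2.imwrite('pics/w8y.png',cv2.resize(p[250:295,300:345],None,fx=12,fy=12,interpolation=cv2.INTER_NEAREST))
W=R.from_quat(o['ee_rot']).as_matrix(); tl=lambda P:(W.T@(P-o['position'])*1e3).round(2)
g=p.max(2)
print('col',[(v,g[v,319:324].mean().round()) for v in range(254,282)])
print('row',[(u,g[264:268,u].mean().round()) for u in range(307,338)])
for v in (256,257,258,273,274,275,276,277,278): print(v,[tl(wonz(321.4,v,z,o))[0] for z in (.08,.079,.074)])
for u in (309,310,311,332,333,334): print(u,[tl(wonz(u,266,z,o))[1] for z in (.08,.079,.074)])
E
```

```text
col [(254, np.float64(237.0)), (255, np.float64(243.0)), (256, np.float64(213.0)), (257, np.float64(131.0)), (258, np.float64(57.0)), (259, np.float64(18.0)), (260, np.float64(26.0)), (261, np.float64(35.0)), (262, np.float64(28.0)), (263, np.float64(30.0)), (264, np.float64(27.0)), (265, np.float64(29.0)), (266, np.float64(28.0)), (267, np.float64(25.0)), (268, np.float64(29.0)), (269, np.float64(34.0)), (270, np.float64(30.0)), (271, np.float64(29.0)), (272, np.float64(28.0)), (273, np.float64(16.0)), (274, np.float64(78.0)), (275, np.float64(164.0)), (276, np.float64(226.0)), (277, np.float64(216.0)), (278, np.float64(216.0)), (279, np.float64(247.0)), (280, np.float64(246.0)), (281, np.float64(245.0))]
row [(307, np.float64(238.0)), (308, np.float64(230.0)), (309, np.float64(186.0)), (310, np.float64(127.0)), (311, np.float64(90.0)), (312, np.float64(16.0)), (313, np.float64(24.0)), (314, np.float64(28.0)), (315, np.float64(30.0)), (316, np.float64(27.0)), (317, np.float64(31.0)), (318, np.float64(29.0)), (319, np.float64(27.0)), (320, np.float64(25.0)), (321, np.float64(27.0)), 
[... 605 characters left out ...]
4(5.7), np.float64(5.29), np.float64(3.25)]
274 [np.float64(5.19), np.float64(4.78), np.float64(2.72)]
275 [np.float64(4.68), np.float64(4.26), np.float64(2.19)]
276 [np.float64(4.16), np.float64(3.75), np.float64(1.66)]
277 [np.float64(3.65), np.float64(3.23), np.float64(1.12)]
278 [np.float64(3.13), np.float64(2.71), np.float64(0.59)]
309 [np.float64(-6.18), np.float64(-6.22), np.float64(-6.38)]
310 [np.float64(-5.71), np.float64(-5.74), np.float64(-5.89)]
311 [np.float64(-5.24), np.float64(-5.27), np.float64(-5.41)]
332 [np.float64(4.62), np.float64(4.65), np.float64(4.82)]
333 [np.float64(5.09), np.float64(5.12), np.float64(5.3)]
334 [np.float64(5.56), np.float64(5.59), np.float64(5.79)]
```

View pics/w8y.png

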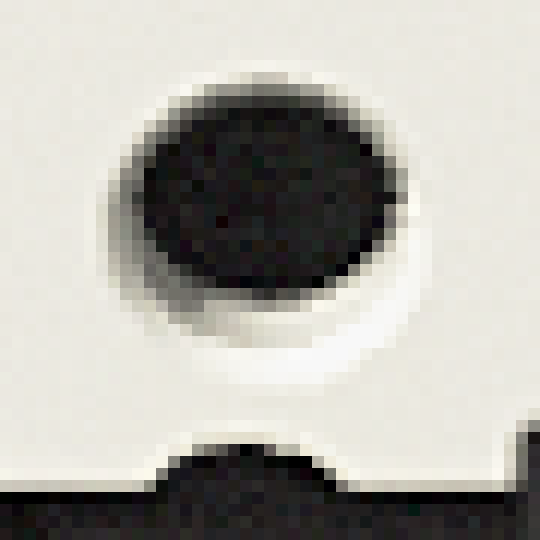

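move_arm([
  [0.005,0.0007,0,0,0,0,-0.8],
  [0.0051,0,0,0,0,0,-0.8],
  [0,0,0,0,0,0,-0.8],
  [0,0,0,0,0,0,-0.8],
  [0,0,0,0,0,0,-0.8],
  [0,0,0.003,0,0,0,-0.8],
  [0,0,0.002,0,0,0,-0.8],
  [0,0,0,0,0,0,-0.8],
  [0,0,0,0,0,0,-0.8],
])

```text
clock: 11.42
position: [0.5996, -0.115, 0.0958]
ee_rot: [0.843, 0.538, 0.0, -0.0]
ft_force: [-0.2, 0.3, -0.7]
grip_width: 0.222
```

```bash
python3 - <<'E'
from m import *
o=manip.get_obs()
p,d=viewer.camera('wrist');p=p[:,:,::-1].copy();cv2.imwrite('pics/w9.png',p)
W=R.from_quat(o['ee_rot']).as_matrix(); plan([.5,-.1,.08]); print(o['torque'])
from_=np.array([.59471,-.12387,.10077]); print(W.T@(o['position']-from_)*1e3)
c=p[270:300,300:345]
cv2.imwrite('pics/w9z.png',cv2.resize(cv2.convertScaleAbs(c,alpha=3,beta=-10),None,fx=14,fy=14,interpolation=cv2.INTER_NEAREST))
E
```

```text
rot [ 0.   -0.01  0.  ] shift mm [-28.37 -96.7   15.83] yaw -24.94 F [-0.21 -0.72 -0.1 ] w 0.217 t 11.47 pos [ 0.5996 -0.115   0.0958]
[-0.0518623   0.01604611  0.00363382]
[10.06441339  0.70792633  4.98794904]
```

View pics/w9z.png

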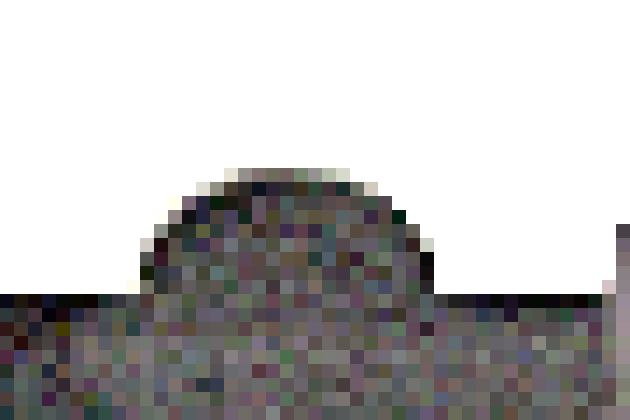

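Commanded shift achieved and no contact yet. Descending in small steps.

move_arm([
  [0,0,0.001,0,0,0,-0.8],
  [0,0,0.001,0,0,0,-0.8],
  [0,0,0.001,0,0,0,-0.8],
  [0,0,0,0,0,0,-0.8],
])

```text
clock: 11.98
position: [0.5995, -0.115, 0.0927]
ee_rot: [0.843, 0.538, -0.0, -0.0]
ft_force: [0.1, 1.8, 0.1]
grip_width: 0.219
```

move_arm([
  [0,0,0.001,0,0,0,-0.8],
  [0,0,0,0,0,0,-0.8],
])

```text
clock: 12.22
position: [0.5996, -0.115, 0.0917]
ee_rot: [0.843, 0.538, -0.0, -0.0]
ft_force: [-0.0, -0.3, -0.5]
grip_width: 0.218
```

move_arm([
  [0,0,0.001,0,0,0,-0.8],
  [0,0,0.001,0,0,0,-0.8],
  [0,0,0,0,0,0,-0.8],
])

```text
clock: 12.6
position: [0.5995, -0.115, 0.0897]
ee_rot: [0.843, 0.538, -0.0, -0.0]
ft_force: [-0.2, 0.3, -0.1]
grip_width: 0.216
```

move_arm([
  [0,0,0.001,0,0,0,-0.8],
  [0,0,0.001,0,0,0,-0.8],
  [0,0,0,0,0,0,-0.8],
])

```text
clock: 12.98
position: [0.5996, -0.115, 0.0877]
ee_rot: [0.843, 0.538, -0.0, -0.0]
ft_force: [0.4, -0.1, -0.4]
grip_width: 0.22
```

```bash
python3 -c "
from h import *
plan([.5996,-.115,.082]);print(manip.get_obs()['torque'])"
```

```text
rot [-0.01 -0.   -0.  ] shift mm [0.04 0.03 5.69] yaw -24.94 F [ 0.38 -0.06 -0.38] w 0.22 t 12.97 pos [ 0.5996 -0.115   0.0877]
[-0.04491868  0.03528055 -0.02487739]
```

Sliding in freely. I'll continue towards the seat.

move_arm([
  [0,0,0.001,0,0,0,-0.8],
  [0,0,0.001,0,0,0,-0.8],
  [0,0,0.001,0,0,0,-0.8],
  [0,0,0,0,0,0,-0.8],
])

```text
clock: 13.48
position: [0.5995, -0.115, 0.0847]
ee_rot: [0.843, 0.538, -0.0, -0.0]
ft_force: [-0.5, -0.0, 0.2]
grip_width: 0.221
```

move_arm([
  [0,0,0.001,0,0,0,-0.8],
  [0,0,0,0,0,0,-0.8],
])

```text
clock: 13.72
position: [0.5996, -0.115, 0.0837]
ee_rot: [0.843, 0.538, -0.0, -0.0]
ft_force: [-0.2, 0.6, 0.7]
grip_width: 0.216
```

move_arm([
  [0,0,0.0005,0,0,0,-0.8],
  [0,0,0.0005,0,0,0,-0.8],
  [0,0,0,0,0,0,-0.8],
])

```text
clock: 14.1
position: [0.5996, -0.115, 0.0827]
ee_rot: [0.843, 0.538, -0.0, -0.0]
ft_force: [-0.6, 0.1, -0.0]
grip_width: 0.219
```

move_arm([
  [0,0,0.0005,0,0,0,-0.8],
  [0,0,0.0005,0,0,0,-0.8],
  [0,0,0,0,0,0,-0.8],
])

```text
clock: 14.48
position: [0.5996, -0.1151, 0.0817]
ee_rot: [0.843, 0.538, -0.0, -0.0]
ft_force: [-0.2, 0.3, -0.2]
grip_width: 0.222
```

move_arm([
  [0,0,0.0005,0,0,0,-0.8],
  [0,0,0,0,0,0,-0.8],
])

```text
clock: 14.72
position: [0.5996, -0.115, 0.0812]
ee_rot: [0.843, 0.538, -0.0, -0.0]
ft_force: [0.2, -0.5, 0.1]
grip_width: 0.221
```

```bash
python3 - <<'E'
from m import *
o=manip.get_obs()
p,d=viewer.camera('wrist');p=p[:,:,::-1].copy();cv2.imwrite('pics/w10.png',p)
plan([.5996,-.115,.08]); print(o['torque'])
cv2.imwrite('pics/w10z.png',cv2.resize(p[240:345,260:380],None,fx=5,fy=5,interpolation=cv2.INTER_CUBIC))
E
```

```text
rot [-0.01 -0.   -0.  ] shift mm [0.04 0.02 1.24] yaw -24.94 F [ 1.07 -0.2  -0.15] w 0.222 t 14.78 pos [ 0.5996 -0.115   0.0812]
[ 0.00611949  0.0200827  -0.01514277]
```

View pics/w10z.png

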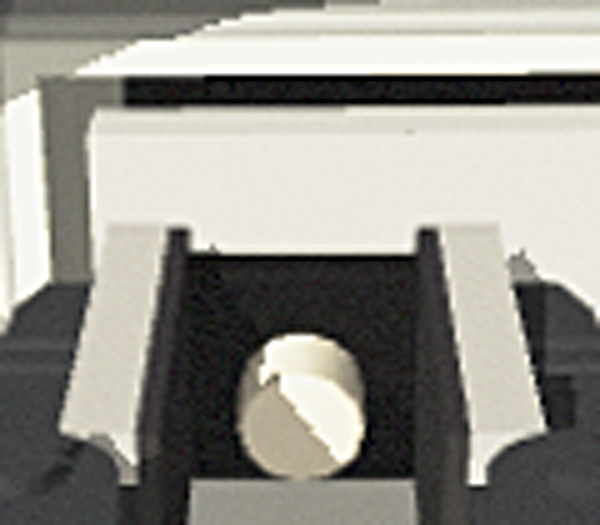

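move_arm([
  [0,0,0.0005,0,0,0,-0.8],
  [0,0,0,0,0,0,-0.8],
])

```text
clock: 15.02
position: [0.5996, -0.115, 0.0807]
ee_rot: [0.843, 0.538, -0.0, -0.0]
ft_force: [-0.5, -0.2, -0.3]
grip_width: 0.216
```

move_arm([
  [0,0,0.0005,0,0,0,-0.8],
  [0,0,0,0,0,0,-0.8],
])

```text
clock: 15.28
position: [0.5996, -0.1151, 0.0804]
ee_rot: [0.843, 0.538, 0.0, -0.0]
ft_force: [-0.7, 0.3, 1.3]
grip_width: 0.221
```

move_arm([
  [0,0,0.0005,0,0,0,-0.8],
  [0,0,0,0,0,0,-0.8],
])

```text
clock: 15.52
position: [0.5997, -0.115, 0.08]
ee_rot: [0.843, 0.538, 0.0, -0.0]
ft_force: [-1.5, 0.9, 3.5]
grip_width: 0.222
```

move_arm([
  [0,0,0.0004,0,0,0,-0.8],
  [0,0,0.0003,0,0,0,-0.8],
  [0,0,0,0,0,0,-0.8],
  [0,0,0,0,0,0,-0.8],
])

```text
clock: 16.02
position: [0.5997, -0.115, 0.0796]
ee_rot: [0.843, 0.538, 0.0, -0.0]
ft_force: [-2.9, 0.8, 7.7]
grip_width: 0.218
```

```bash
python3 - <<'E'
from m import *
o=manip.get_obs()
p,d=viewer.camera('wrist');p=p[:,:,::-1].copy();cv2.imwrite('pics/w11.png',p)
plan([.5996,-.115,.08]); print(o['torque'])
cv2.imwrite('pics/w11z.png',cv2.resize(cv2.convertScaleAbs(p[240:345,260:380],alpha=2),None,fx=5,fy=5,interpolation=cv2.INTER_CUBIC))
E
```

```text
rot [ 0.01 -0.02  0.  ] shift mm [-0.01 -0.1  -0.38] yaw -24.94 F [-3.14  1.39  7.99] w 0.22 t 16.07 pos [ 0.5997 -0.115   0.0796]
[ 0.13394802  0.7147221  -0.01729312]
```

View pics/w11z.png

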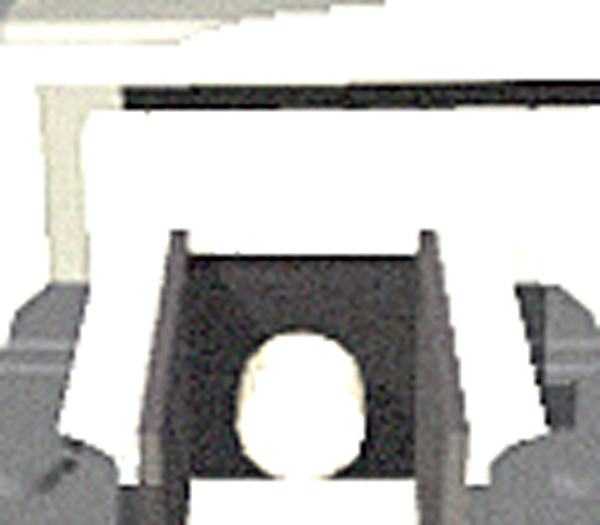

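move_arm([
  [0,0,0,0,0,0,-0.5],
  [0,0,0,0,0,0,-0.45],
  [0,0,0,0,0,0,-0.4],
  [0,0,0,0,0,0,-0.3],
  [0,0,0,0,0,0,-0.3],
])

```text
clock: 16.7
position: [0.6001, -0.1152, 0.0793]
ee_rot: [0.843, 0.538, 0.0, 0.0]
ft_force: [3.7, -1.4, 4.2]
grip_width: 0.35
```

```bash
python3 - <<'E'
from m import *
o=manip.get_obs()
p,d=viewer.camera('wrist');p=p[:,:,::-1].copy();cv2.imwrite('pics/w12.png',p)
plan([.5996,-.115,.08]); print(o['torque'])
cv2.imwrite('pics/w12z.png',cv2.resize(cv2.convertScaleAbs(p[240:345,260:380],alpha=1),None,fx=5,fy=5,interpolation=cv2.INTER_CUBIC))
E
```

```text
rot [ 0.05 -0.01  0.  ] shift mm [-0.01 -0.43 -0.72] yaw -24.94 F [ 2.53 -1.01  4.04] w 0.35 t 16.75 pos [ 0.6    -0.1152  0.0793]
[-0.33130273 -0.73402022  0.02786938]
```

View pics/w12z.png

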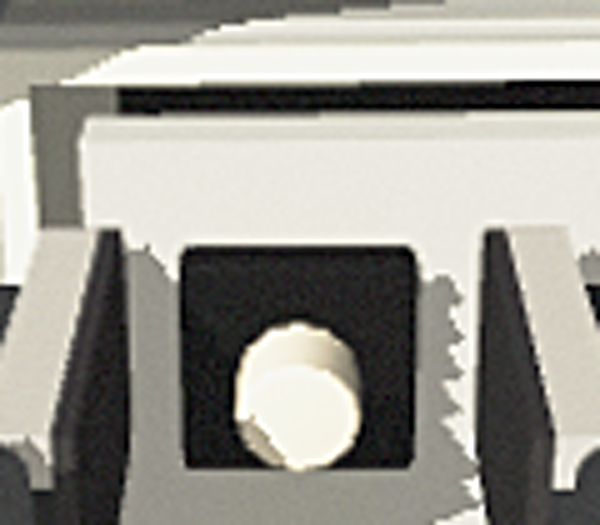

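move_arm([
  [0,0,-0.003,0,0,0,-0.3],
  [0,0,-0.01,0,0,0,-0.3],
  [0,0,-0.02,0,0,0,-0.3],
  [0,0,-0.02,0,0,0,-1],
  [0,0,-0.007,0,0,0,-1],
  [0,0,0,0,0,0,-1],
  [0,0,0,0,0,0,-1],
  [0,0,0,0,0,0,-1],
  [0,0,0,0,0,0,-1],
])

```text
clock: 17.88
position: [0.5994, -0.115, 0.1387]
ee_rot: [0.843, 0.538, -0.0, -0.0]
ft_force: [-0.2, -0.6, 0.1]
grip_width: -0.001
```

```bash
python3 - <<'E'
from m import *
import pickle
o=manip.get_obs(); pickle.dump(o,open('o13.pkl','wb'))
p,d=viewer.camera('wrist');p=p[:,:,::-1].copy();cv2.imwrite('pics/w13.png',p);np.save('pics/w13.npy',d)
plan([.5996,-.115,.08]); 
W=R.from_quat(o['ee_rot']).as_matrix();print(wproj(o['position'],o))
cv2.imwrite('pics/w13z.png',cv2.resize(p[230:345,250:390],None,fx=5,fy=5,interpolation=cv2.INTER_CUBIC))
s,_=viewer.camera('side'); cv2.imwrite('pics/s13.png',cv2.resize(s[220:340,330:470,::-1],None,fx=5,fy=5,interpolation=cv2.INTER_CUBIC))
E
```

```text
rot [-0.03  0.01  0.  ] shift mm [ 0.08  0.12 58.77] yaw -24.94 F [0.34 0.54 1.13] w 0.003 t 17.93 pos [ 0.5995 -0.115   0.1388]
(np.float64(322.33413094303313), np.float64(303.63856651840973))
```

View pics/w13z.png

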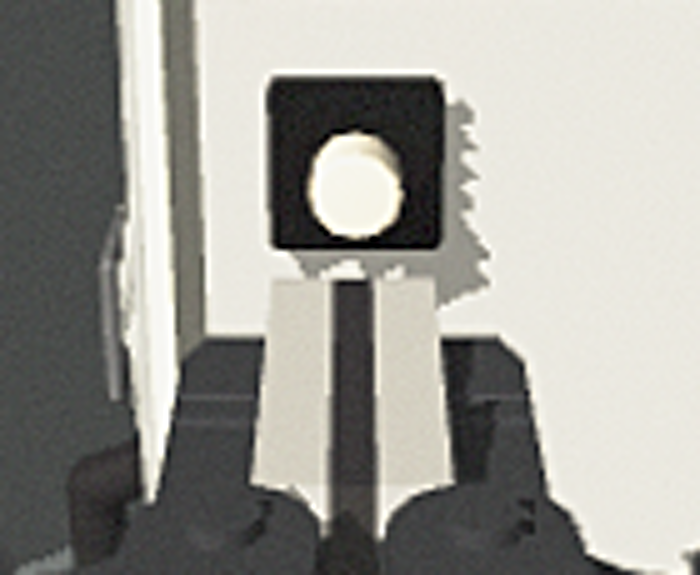

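View pics/s13.png

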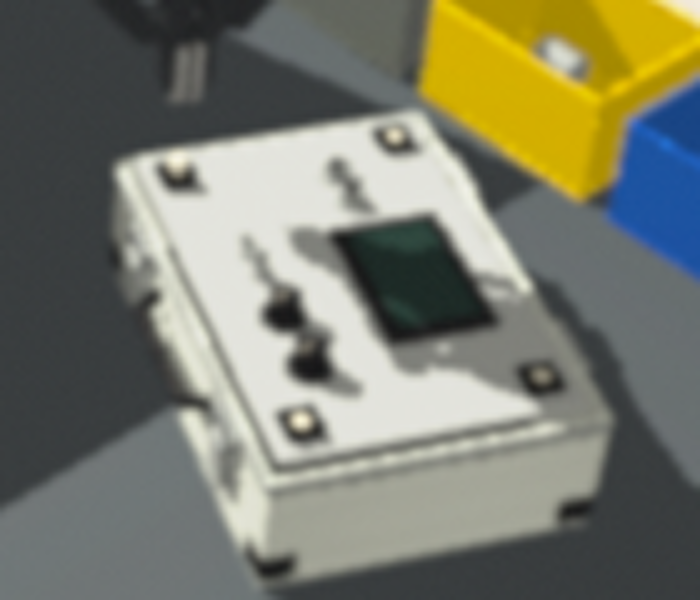

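The rivet stands square in its corner, pin proud, at about (321,262). I check that the flange is down and how the shut tips line up with it.

```bash
python3 - <<'E'
from m import *
import pickle
o=pickle.load(open('o13.pkl','rb')); d=np.load('pics/w13.npy'); W=R.from_quat(o['ee_rot']).as_matrix(); tl=lambda P:(W.T@(P-o['position'])*1e3).round(2)
f=lambda u,v,z:tl(wonz(250+u/5-.4,230+v/5-.4,z,o))
for z in (.085,.087): print(z,'top left/right at near edge',f(267,240,z),f(444,240,z),'near edge',f(355,248,z),'far bottom',f(355,75,z-.005))
print('pin l/r',f(308,190,.093),f(404,190,.093),'pin near arc',f(355,240,.093))
c=viewer.calibration('wrist');T=c['T_tool_cam']
def back(u,v):
    aa=np.array([u-c['cx'],v-c['cy']]); r=np.hypot(*aa); th=r/c['fx']; dd=np.array([*(aa/r*np.sin(th)),np.cos(th)]); dd=dd/dd[2]*d[v,u]; return o['position']+W@(T[:3,:3]@dd+T[:3,3])
for nm,(u,v) in dict(deckL=(225,150),deckTop=(355,30),flA=(285,120),flB=(425,120),flC=(285,220),flD=(425,220),pin=(355,190),tipside=(300,300)).items(): 
    P=back(int(250+u/5),int(230+v/5)); print(nm,P.round(4),tl(P))
E
```

```text
0.085 top left/right at near edge [-10.59 -10.78  53.67] [-10.58   9.45  53.66] near edge [-11.56  -0.72  53.67] far bottom [ 7.63 -0.72 58.66]
0.087 top left/right at near edge [ -9.74 -10.67  51.67] [-9.74  9.34 51.66] near edge [-10.71  -0.72  51.67] far bottom [ 8.27 -0.73 56.66]
pin l/r [-1.3  -5.82 45.67] [-1.3   4.59 45.66] pin near arc [-7.19 -0.73 45.67]
deckL [ 0.5845 -0.1102  0.0796] [ -1.85 -15.5   59.04]
deckTop [ 0.6041 -0.1035  0.0791] [12.46 -0.5  59.53]
flA [ 0.5931 -0.1086  0.0836] [ 3.22 -8.37 55.1 ]
flB [ 0.6075 -0.1148  0.0849] [ 3.68  7.32 53.76]
flC [ 0.5879 -0.1195  0.0838] [-8.84 -8.51 54.86]
flD [ 0.6024 -0.1263  0.0836] [-8.93  7.53 55.08]
pin [ 0.598  -0.1166  0.0918] [-2.01 -0.51 46.89]
tipside [ 0.5992 -0.1037  0.1467] [10.15 -4.95 -8.02]
```

move_arm([
  [-0.002,0,0,0,0,0,-1],
  [0,0,0.01,0,0,0,-1],
  [0,0,0.015,0,0,0,-1],
  [0,0,0.01,0,0,0,-1],
  [0,0,0.006,0,0,0,-1],
  [0,0,0,0,0,0,-1],
  [0,0,0,0,0,0,-1],
])

```text
clock: 18.85
position: [0.599, -0.1169, 0.0984]
ee_rot: [0.843, 0.538, 0.0, 0.0]
ft_force: [0.7, 0.8, 0.4]
grip_width: 0.004
```

move_arm([
  [0,0,0.001,0,0,0,-1],
  [0,0,0.001,0,0,0,-1],
  [0,0,0.001,0,0,0,-1],
  [0,0,0.001,0,0,0,-1],
  [0,0,0,0,0,0,-1],
])

```text
clock: 19.48
position: [0.5987, -0.1168, 0.094]
ee_rot: [0.843, 0.538, -0.0, -0.0]
ft_force: [0.1, 0.3, -0.2]
grip_width: 0.005
```

move_arm([
  [0,0,0.001,0,0,0,-1],
  [0,0,0.001,0,0,0,-1],
  [0,0,0.001,0,0,0,-1],
  [0,0,0,0,0,0,-1],
])

```text
clock: 19.98
position: [0.5989, -0.1169, 0.0918]
ee_rot: [0.843, 0.538, 0.0, 0.0]
ft_force: [-2.9, 1.5, 7.7]
grip_width: -0.004
```

move_arm([
  [0,0,0.001,0,0,0,-1],
  [0,0,0.001,0,0,0,-1],
  [0,0,0,0,0,0,-1],
])

```text
clock: 20.35
position: [0.5989, -0.1169, 0.0897]
ee_rot: [0.843, 0.538, 0.0, -0.0]
ft_force: [-3.0, 0.8, 6.9]
grip_width: -0.002
```

move_arm([
  [0,0,0.001,0,0,0,-1],
  [0,0,0.001,0,0,0,-1],
  [0,0,0,0,0,0,-1],
])

```text
clock: 20.72
position: [0.5989, -0.1169, 0.0878]
ee_rot: [0.843, 0.538, 0.0, -0.0]
ft_force: [-2.3, 1.7, 8.0]
grip_width: 0.006
```

move_arm([
  [0,0,0.001,0,0,0,-1],
  [0,0,0.001,0,0,0,-1],
  [0,0,0,0,0,0,-1],
])

```text
clock: 21.1
position: [0.5989, -0.1169, 0.0858]
ee_rot: [0.843, 0.538, 0.0, -0.0]
ft_force: [-2.9, 0.6, 7.2]
grip_width: 0.001
```

move_arm([
  [0,0,0.0005,0,0,0,-1],
  [0,0,0.0005,0,0,0,-1],
  [0,0,0,0,0,0,-1],
])

```text
clock: 21.48
position: [0.599, -0.1169, 0.0848]
ee_rot: [0.843, 0.538, 0.0, 0.0]
ft_force: [-2.8, -0.1, 7.6]
grip_width: 0.002
```

move_arm([
  [0,0,0.0005,0,0,0,-1],
  [0,0,0,0,0,0,-1],
])

```text
clock: 21.72
position: [0.5989, -0.1169, 0.0843]
ee_rot: [0.843, 0.538, 0.0, -0.0]
ft_force: [-3.3, 1.5, 7.4]
grip_width: -0.005
```

move_arm([
  [0,0,0.0005,0,0,0,-1],
  [0,0,0,0,0,0,-1],
])

```text
clock: 21.98
position: [0.599, -0.1169, 0.0841]
ee_rot: [0.843, 0.538, 0.0, -0.0]
ft_force: [-3.8, 1.8, 10.1]
grip_width: 0.001
```

move_arm([
  [0,0,0.0005,0,0,0,-1],
  [0,0,0,0,0,0,-1],
])

```text
clock: 22.22
position: [0.599, -0.1169, 0.0838]
ee_rot: [0.843, 0.538, 0.0, -0.0]
ft_force: [-4.7, 1.3, 12.7]
grip_width: -0.001
```

move_arm([
  [0,0,0.0005,0,0,0,-1],
  [0,0,0,0,0,0,-1],
])

```text
clock: 22.48
position: [0.599, -0.1169, 0.0836]
ee_rot: [0.843, 0.538, 0.001, -0.0]
ft_force: [-5.2, 2.1, 15.6]
grip_width: -0.002
```

The force rose off the 8 N plateau to 15.6 N, so the pin is at its hard stop. Retracting to look.

move_arm([
  [0,0,-0.003,0,0,0,-1],
  [0,0,-0.01,0,0,0,-1],
  [0,0,-0.02,0,0,0,-1],
  [0,0,-0.02,0,0,0,-1],
  [0,0,-0.01,0,0,0,-1],
  [0,0,0,0,0,0,-1],
  [0,0,0,0,0,0,-1],
  [0,0,0,0,0,0,-1],
  [0,0,0,0,0,0,-1],
])

```text
clock: 23.6
position: [0.5985, -0.1168, 0.1446]
ee_rot: [0.843, 0.538, -0.0, -0.0]
ft_force: [-0.6, -0.5, 0.6]
grip_width: 0.004
```

```bash
python3 - <<'E'
from m import *
import pickle
o=manip.get_obs(); pickle.dump(o,open('o14.pkl','wb'))
p,d=viewer.camera('wrist');p=p[:,:,::-1].copy();cv2.imwrite('pics/w14.png',p)
plan([.5996,-.115,.08])
cv2.imwrite('pics/w14z.png',cv2.resize(p[230:345,250:390],None,fx=5,fy=5,interpolation=cv2.INTER_CUBIC))
c=viewer.calibration('wrist');T=c['T_tool_cam'];W=R.from_quat(o['ee_rot']).as_matrix()
def back(u,v):
    aa=np.array([u-c['cx'],v-c['cy']]); r=np.hypot(*aa); th=r/c['fx']; dd=np.array([*(aa/r*np.sin(th)),np.cos(th)]); dd=dd/dd[2]*np.median(d[v-1:v+2,u-1:u+2]); return o['position']+W@(T[:3,:3]@dd+T[:3,3])
for nm,(u,v) in dict(deckL=(225,150),deckTop=(355,30),flA=(285,110),flB=(425,110),flC=(285,210),flD=(425,210),pin=(355,155)).items(): print(nm,back(int(250+u/5),int(230+v/5)).round(4))
t,_=viewer.camera('top'); cv2.imwrite('pics/t14.png',t[:,:,::-1])
E
```

```text
rot [-0.03  0.01  0.  ] shift mm [ 2.1   0.12 64.74] yaw -24.94 F [-0.26  0.35 -1.01] w 0.001 t 23.65 pos [ 0.5986 -0.1169  0.1447]
deckL [ 0.5823 -0.1138  0.0795]
deckTop [ 0.6026 -0.1069  0.0793]
flA [ 0.5918 -0.1109  0.0842]
flB [ 0.6065 -0.1175  0.0848]
flC [ 0.5855 -0.1237  0.0796]
flD [ 0.6008 -0.1306  0.0802]
pin [ 0.5968 -0.1193  0.0842]
```

View pics/w14z.png

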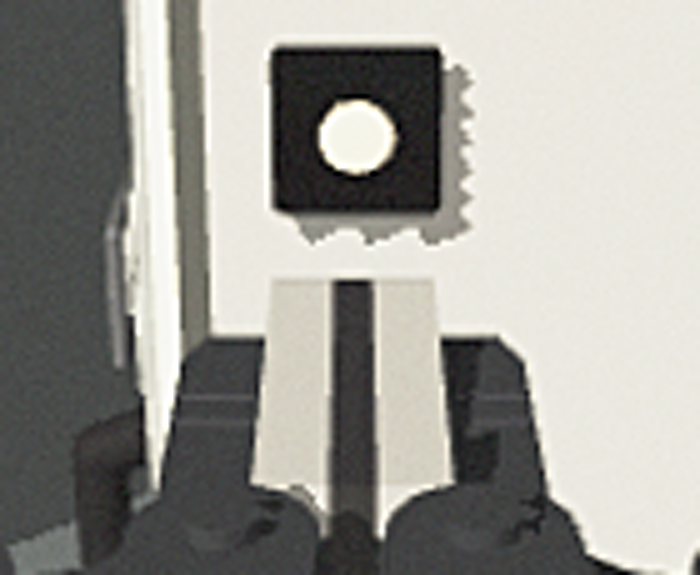

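View pics/w14.png

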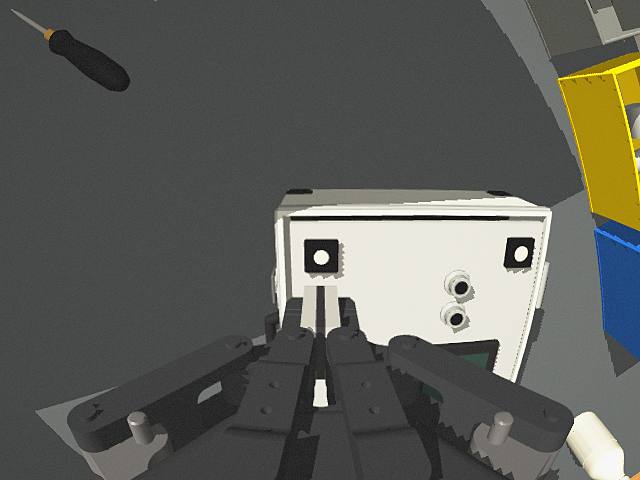

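View pics/t14.png

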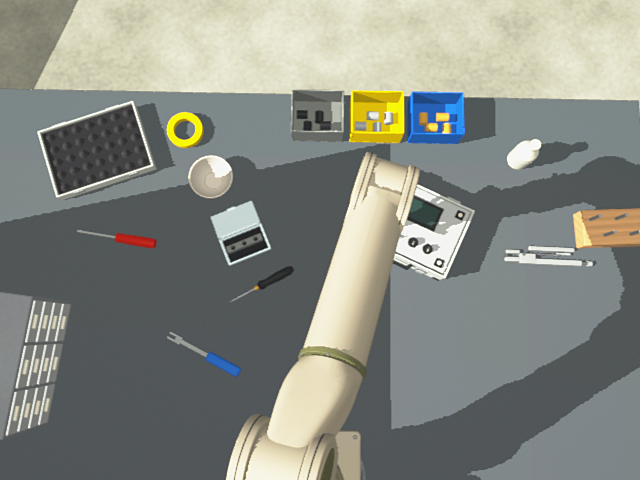

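The wrist view shows a white disc in the flange at (321,257) with no side wall showing, like the fitted rivet at (520,254). In the top view the bystanders are where they started. Handing in.

```bash
python3 -c "
from workcell import manip
print(manip.hand_in(), manip.get_obs()['clock'])"
```

```text
the job is handed in; nothing more can be done
the job is handed in; nothing more can be done
```

I took the spare rivet from the strip, set it in the empty corner hole with its pin up, and let go. I then pressed the pin flush with the shut fingertips and handed the job in; the last clock reading was about 23.7 s of the 72 s allowed.

**Seating:** the shank slid in with no measurable resistance until the flange met the deck. I pressed to about 8 N before releasing. The picture then showed the flange square in its corner, and depth readings put its top about 4 to 5 mm above the deck (it is 5 mm thick).

**Locking:** the pin slid at about 7 to 8 N, then the force climbed to 15.6 N at its hard stop. That was the highest reading on the deck, under the 20 N limit. In the last wrist view no pin side wall shows, and pin and flange both read 84 mm high.

**Surroundings:** in the last top view everything else is where it started, and the gripper was about 60 mm clear at hand-in.

**Checks that disagreed:**
- My first hole position was about 1 mm or more off, because I read the pose while the arm was still settling. I measured again at rest before inserting.
- After the pin was pressed, two of the four flange depth samples read deck height. I put that down to the sample points falling on the flange's edge, because the picture shows it flat and square.

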